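# Pump the stirrer-seal lubricator until its indicator pin is out

## Task

Prime the lubricator of the stirrer bearing: with the fingertips press its spring plunger all the way down and let it come all the way up again, stroke after stroke, until the steel indicator pin beside it stands fully out, then stop at once, without another stroke, and draw clear. Do not touch the pin itself, and neither lift nor shift the bottle, tin, beaker or spanner around it.

Things in the scene. Friction and masses are not known exactly. Their poses are not given: they have to be found in the camera images.
- lubricator: grey pump fixed on a dark base plate 130 x 310 mm, 10 mm thick (own y from -195 to +115 mm). Origin on the bench under the plunger axis, z up. Pump block 66 x 60 mm, top at 110 mm, gland on it to 118 mm. At its +y side a lower shoulder (top 82 mm) carries the pin's bush. At y = -135 mm a round bearing pedestal, 84 mm across at its foot, 60 mm above, with a shaft stub to 123 mm
- plunger_top (a point): centre of the flat top of the plunger's round black button (38 mm across, 16 mm thick, flat top 32 mm across, on a 14 mm steel stem); 162 mm above the bench when up. It goes straight down with the plunger
- plunger (a joint): how far the plunger is pressed: 0 up at rest, 0.018 m at the bottom stop; grows downward. Its spring pushes up with about 5 N at the top, 11 N at the bottom. A stroke counts only if pressed nearly to the bottom (0.016 m or more) and then let up fully: a ratchet lifts the pin on the way UP
- pin (a joint): how far the pin has come out: 0 in, 0.040 m fully out (above 0.036 counts). It starts at 0 to 0.015 and stays where it is. While the plunger comes up, the first full stroke lifts it to the next multiple of 0.008 m (or the next but one, if it began close below one), each later one by 0.008 m; three to five strokes in all. Within about 1 mm
- indicator_pin: upright steel indicator pin, 12 mm thick, on the lubricator's +y side, 56 mm from the plunger axis. Origin at the centre of its top end: 4 mm above the brass bush when in, 44 mm above it (132 mm above the bench) when fully out. A 4 mm black ring round its foot comes clear of the bush only when it is fully out. Not to be touched
- bush_top (a point): centre of the top of the fixed brass bush (25 mm across) from which the pin rises, 88 mm above the bench
- amber_bottle: loose brown glass bottle, 52 mm thick, 95 mm high; origin at the centre of its underside; leave it alone
- grease_tin: loose round metal tin, 64 mm thick, 55 mm high; origin at the centre of its underside; leave it alone
- beaker: loose white porcelain beaker, 56 mm at the rim, 70 mm high; origin at the centre of its underside; leave it alone
- spanner: loose steel spanner, 150 mm long, lying on the bench; leave it alone

How it is judged:
On the way, in this order (a step that is already met when the one before it is completed fails the run):
1. the plunger is pressed down (value of joint plunger above 0.013 m), for 0.02 s.
2. it is let all the way up (value of joint plunger below 0.003 m), for 0.02 s.
3. the plunger is pressed down again (value of joint plunger above 0.013 m), for 0.02 s.
4. it is let all the way up again (value of joint plunger below 0.003 m), for 0.02 s.
5. after further strokes the pin stands fully out with the plunger up (value of joint pin above 0.036 m and value of joint plunger below 0.003 m), for 0.2 s.
At the end, for the whole second after the job is handed in: the indicator pin stands more than 36 mm out (of 40), the plunger is up to within 3 mm, and bottle, tin, beaker and spanner are within 20 mm of where they stood (all of step 5 and distance of each of amber_bottle, grease_tin, beaker, spanner from where it was at the start of the episode below 0.02 m); the robot touches nothing.
It fails at once if the plunger is pressed more than 10 mm down again after the pin is already fully out (value of joint pin above 0.036 m and value of joint plunger above 0.01 m).
It fails at once if the robot touches the indicator pin (contact force between any of the fingers, the arm and indicator_pin above 1 N).
It fails at once if the bottle, tin, beaker or spanner is lifted, shifted by more than 20 mm or knocked over (distance of any of amber_bottle, grease_tin, beaker, spanner from where it was at the start of the episode above 0.02 m or angle between any of amber_bottle, grease_tin, beaker's own z axis and vertical above 0.5 rad).
It also fails if it takes over 51 s, if anything falls off the work surface, if the arm or the gripper's body presses on something with over 40 N, if the wrist force passes 120 N, or if a joint passes its speed limit or range.

## Robot

A 6-joint arm with a two-finger parallel gripper is mounted at the origin on the work surface. World frame = base frame: x ahead of the robot, y to its left, z up, the work surface at z = 0. Lengths are in m, angles in rad, forces in N, time in s.
With the tool pointing down it reaches from about 0.35 to 0.975 m from the base axis. Payload 4.9 kg.
Tool frame: the origin (TCP) lies between the finger pads; the fingertips stand 19 mm ahead of it and the grasp point (between the pads) is the TCP; z points along the fingers, y is the direction in which the jaws open and shut (so a half turn about z gives the same grasp; the last joint's range is limited). The gripper opens to 85 mm and grips with 20 to 120 N. Pads are 22 mm wide; open, the fingers measure 114 mm over their backs; the gripper's body (76 mm by 85 mm) begins 54 mm behind the grasp point. The pads swing forward as they close: fully open they stand 13 mm farther back than shut.
Start: joints at [-1.302, 0.053, 1.613, -0, 1.476, -0.119], TCP at [0.236, -0.579, 0.25] pointing down, gripper open.
Joint ranges: [-3.01, 3.01], [-1.01, 2.22], [0.06, 2.58], [-1.02, 4.17], [0.09, 2.62], [-3.14, 3.14]. Speed limits (rad/s): [2.57, 2.57, 3.14, 3.14, 3.14, 3.14].

## Interface

Orientations are given as a unit quaternion [w, x, y, z].
In Python, from plant import state, grab_frame, calibration, job_done gives the robot as it stands. The module is installed in compiled form; this text tells all that it offers.
- The arm moves only by the tool servo_tool, never from a script. Its argument "deltas" is a list that holds one entry, the list of rows, each a list of 5 numbers: the finger opening in mm, from 0 to 85.4, then the shift along the world's x, y, z in mm, then the turn about the world's z in units of 6 degrees (1.0 is 6 degrees). A call has 1 to 5 rows; each row is the pose to reach, as a shift and turn from the pose commanded when the call began; what a row does not reach only later rows make up. A row lasts 1/8 s, in which the tool goes at most 62.5 mm and 10.7 degrees, less where a joint would pass 70% of its speed; a pose out of reach is approached as far as the arm can. A call with a gripper value outside its range is refused whole. The fingers move at their own pace and stop on an object; the grip force is fixed at half the most. Time passes only in rows, so rows that repeat a pose let the fingers close. It gives the time, the measured TCP pose, the force and the opening at its end, in the units of the state.
- state(): the state, without advancing time (a new reading comes with each control period).
- grab_frame(name): name is "scene" or "top"; returns the picture (480x640x3 uint8, red, green, blue); there is no depth.
- calibration(name): a dict with "intrinsics" (3x3 intrinsics, pixels), "k1" (the pictures are not rectified: a ray, as slopes to the right and down, at radius r is drawn at 1 + k1 r^2 times it, then the intrinsics apply), "world_from_camera" (4x4, takes a point from camera to world coordinates). Camera axes: x right, y down, z forward; pixel columns grow to the right and rows downward; lengths in m; the calibration is good to about 2 mm. A picture is of the moment at which its call begins. calibration takes no time and is no camera call.
- job_done(): hands the job in, once; it reports no verdict.
The state is a dict: "time": time; "joint_pos": joint angles; "joint_vel": joint speeds; "joint_efforts": joint torques, N m; "tool_pos": TCP position; "tool_rot": TCP orientation; "contact_force": force on the tool from outside, world axes, zero at the start; "ft_torque": the same for the moment, N m; "gripper_width": opening from 0.0 (shut) to 1.0 (fully open).
Only numpy, scipy, OpenCV 4.12 (cv2) and the standard library are available. Lean on these libraries where they do the work, as an engineer would, in place of code of your own. Each camera call takes 0.05 s, during which the arm holds its last target.

## Working session

There is one attempt and no reset: what is moved stays moved. The work goes in short steps, Python scripts to look and compute and a tool call to move; the robot and the scene stay as the last step left them, time stands still between calls to the robot, and variables do not carry over. Pictures are saved under pics/ and viewed, and the job is handed in when it is done.

Besides the shell and the picture viewer there is one more tool, called after "Call:" as name(argument=value, ...) on one line, values as JSON. servo_tool: Moves the arm, as the interface text tells. Its arguments: {"type":"object","properties":{"deltas":{"type":"array","items":{"type":"array","items":{"type":"array","items":{"type":"number"}}}}},"required":["deltas"]}

```bash
mkdir -p pics; cat > h.py <<'E'
import numpy as np, cv2
from plant import state, grab_frame, calibration, job_done
def snap(name,fn):
    f=grab_frame(name); cv2.imwrite('pics/'+fn,f[:,:,::-1]); return f
def ray(name,u,v):
    c=calibration(name);K=np.array(c['intrinsics'],float);T=np.array(c['world_from_camera'])
    p=cv2.undistortPoints(np.array([[[u,v]]],float),K,np.array([c['k1'],0,0,0,0.]))[0,0]
    return T[:3,3],T[:3,:3]@np.array([p[0],p[1],1])
def at(name,u,v,z):
    o,d=ray(name,u,v);return o+d*(z-o[2])/d[2]
def proj(name,P):
    c=calibration(name);K=np.array(c['intrinsics'],float);T=np.linalg.inv(np.array(c['world_from_camera']))
    q=T[:3,:3]@np.array(P,float)+T[:3,3]
    return cv2.projectPoints(q.reshape(1,1,3),np.zeros(3),np.zeros(3),K,np.array([c['k1'],0,0,0,0.]))[0].ravel()
def crop(f,fn,u0,v0,u1,v1,s):
    cv2.imwrite('pics/'+fn,cv2.resize(f[v0:v1,u0:u1,::-1],None,fx=s,fy=s,interpolation=cv2.INTER_CUBIC))
E
python3 - <<'E'
from h import *
snap('scene','s0.png');snap('top','t0.png')
for n in('scene','top'):
    c=calibration(n);print(n,np.round(c['intrinsics'],1).tolist(),c['k1'],np.round(c['world_from_camera'],3).tolist())
print(state())
E
```

```text
scene [[472.2, 0.0, 317.1], [0.0, 472.2, 238.9], [0.0, 0.0, 1.0]] -0.1001786787777223 [[0.875, 0.366, -0.317, 0.865], [0.483, -0.646, 0.59, -0.414], [0.011, -0.67, -0.742, 0.736], [0.0, 0.0, 0.0, 1.0]]
top [[556.4, 0.0, 327.5], [0.0, 556.4, 238.3], [0.0, 0.0, 1.0]] -0.07827266765923617 [[-0.003, -0.997, 0.074, 0.518], [-1.0, 0.002, -0.015, 0.092], [0.015, -0.074, -0.997, 1.036], [0.0, 0.0, 0.0, 1.0]]
{'time': 0.1, 'joint_pos': array([-1.30203925e+00,  5.33170699e-02,  1.61415214e+00,  2.61969979e-05,
        1.47598220e+00, -1.19016703e-01]), 'joint_vel': array([ 0.00030359, -0.00085727, -0.00304439,  0.00136793, -0.00035207,
        0.00114166]), 'joint_efforts': array([-5.50532077e-04, -3.94900274e+01, -3.71363854e+01, -1.78148089e-04,
        3.90494184e-03, -5.31832370e-06]), 'tool_pos': array([ 0.23618804, -0.5780912 ,  0.24917237]), 'tool_rot': array([-9.27746501e-04,  9.81262562e-01,  1.92673090e-01, -5.65154957e-05]), 'contact_force': array([ 0.1950351 , -0.40413287, -0.30021235]), 'ft_torque': array([-0.01654478,  0.01082672,  0.01925102]), 'gripper_width': 1.0014750889636608}
```

View pics/s0.png

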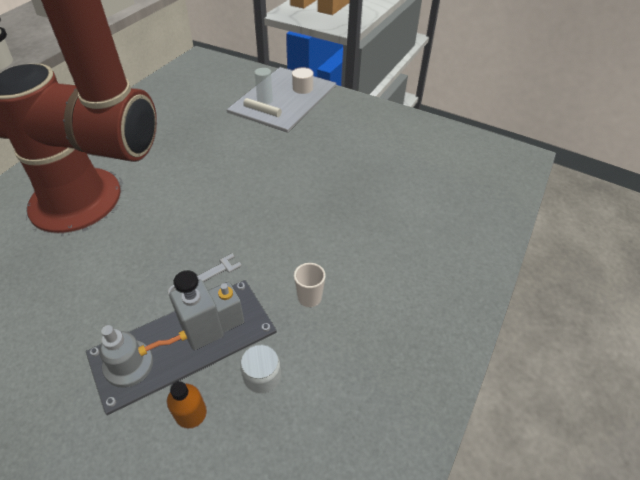

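View pics/t0.png

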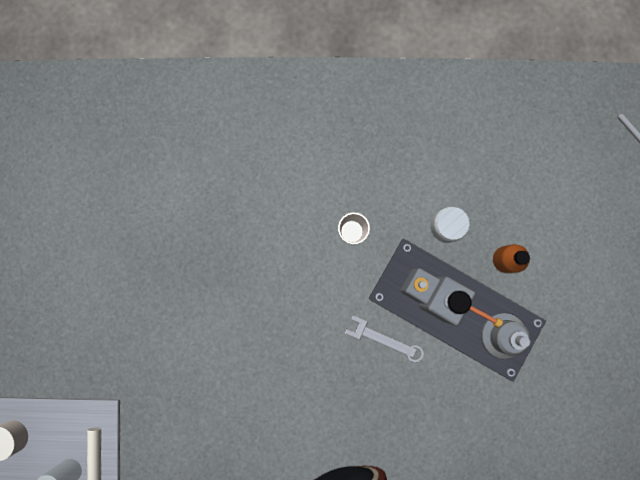

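```bash
python3 - <<'E'
from h import *
s=cv2.imread('pics/s0.png')[:,:,::-1];t=cv2.imread('pics/t0.png')[:,:,::-1]
a=cv2.resize(s[255:355,150:270],None,fx=5,fy=5,interpolation=2)
b=cv2.resize(t[260:340,390:490],None,fx=6,fy=6,interpolation=2)
cv2.imwrite('pics/c0.png',a[:,:,::-1]);cv2.imwrite('pics/c1.png',b[:,:,::-1])
E
```

```text
(no output)
```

View pics/c0.png

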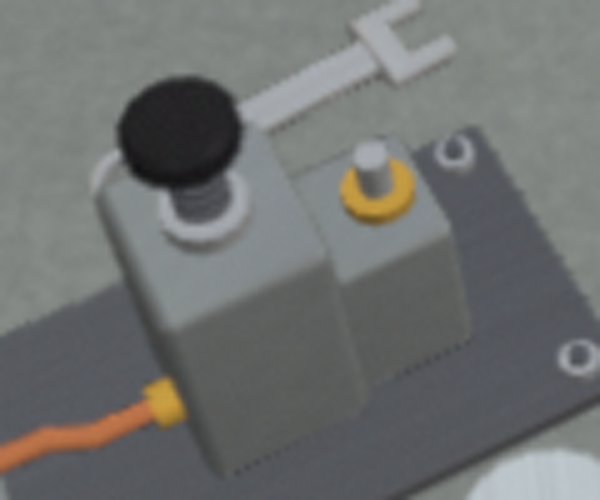

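View pics/c1.png

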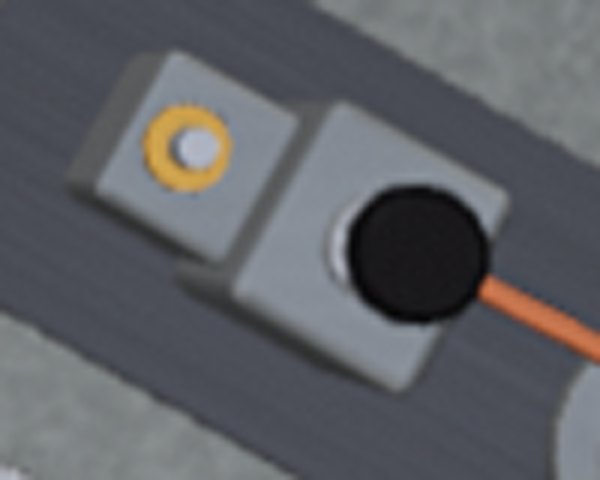

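```bash
python3 - <<'E'
from h import *
print('button top',at('top',459.4,301.9,.162),'scene',at('scene',185.4,279.6,.162))
b1=at('top',420.8,284.3,.088);b2=at('scene',225.2,292.2,.088)
print('bush',b1,b2)
p=at('top',459.4,301.9,.16);
d=b1-p;print(np.hypot(*d[:2]),np.degrees(np.arctan2(d[1],d[0])))
for h in range(0,48,8): print(h,proj('scene',[*b2[:2],.092+h/1000]),proj('top',[*b1[:2],.092+h/1000]))
s=state();import scipy.spatial.transform as R
q=s['tool_rot'];print(R.Rotation.from_quat([q[1],q[2],q[3],q[0]]).as_matrix().round(3))
for n,u,v,z in[('beaker',354,228,.07),('tin',452,224,.055),('bottle',522,258,.095),('ped',519,341,.123),('spanner1',355,327,0.005),('spanner2',415,353,.005)]: print(n,at('top',u,v,z))
E
```

```text
button top [ 0.48209194 -0.12883528  0.162     ] scene [ 0.48573805 -0.13007746  0.162     ]
bush [ 0.50947641 -0.08141819  0.088     ] [ 0.51251564 -0.08078888  0.088     ]
0.05523607822348339 60.18125410179172
0 [224.87631821 290.80320531] [421.22818628 284.31875875]
8 [224.2220223  287.97711262] [422.09543185 284.35674033]
16 [223.55833063 285.10689139] [422.97748327 284.39535352]
24 [222.88505629 282.19157018] [423.87472184 284.43461413]
32 [222.20200801 279.2301511 ] [424.78754202 284.47453851]
40 [221.5089901  276.22160903] [425.71635201 284.51514355]
[[ 0.926  0.378 -0.   ]
 [ 0.378 -0.926  0.002]
 [ 0.    -0.002 -1.   ]]
beaker [0.60782389 0.03105135 0.07      ]
tin [ 0.61615075 -0.14518963  0.055     ]
bottle [ 0.55341887 -0.256269    0.095     ]
ped [ 0.41519143 -0.23764123  0.123     ]
spanner1 [0.43080309 0.02622274 0.005     ]
spanner2 [ 0.3822835  -0.08435655  0.005     ]
```

Call:
servo_tool(deltas=[[[0,27,50,0,1.3],[0,54,100,0,2.6],[0,82,150,0,3.9],[0,110,200,0,5.2],[0,138,250,0,6.3]]])

```text
time: 0.72
tool_pos: [0.3748, -0.3267, 0.2498]
tool_rot: [-0.0, 0.865, 0.502, 0.0]
contact_force: [0.7, 0.9, 0.5]
gripper_width: 0.002
```

Call:
servo_tool(deltas=[[[0,27,50,0,0],[0,54,99,0,0],[0,82,149,0,0],[0,110,198,-20,0],[0,110,198,-40,0]]])

```text
time: 1.35
tool_pos: [0.4853, -0.1275, 0.2096]
tool_rot: [-0.0, 0.864, 0.503, 0.0]
contact_force: [0.3, 0.3, -0.7]
gripper_width: -0.001
```

Call:
servo_tool(deltas=[[[0,0,0,0,0],[0,0,0,0,0]]])

```text
time: 1.6
tool_pos: [0.4841, -0.1317, 0.2106]
tool_rot: [0.0, 0.866, 0.499, -0.0]
contact_force: [-0.0, 0.6, 0.3]
gripper_width: 0.0
```

```bash
python3 - <<'E'
from h import *
snap('scene','s1.png');snap('top','t1.png');s=state();print(s['time'],s['tool_pos'],s['contact_force'],s['gripper_width'])
s=cv2.imread('pics/s1.png');t=cv2.imread('pics/t1.png')
cv2.imwrite('pics/c2.png',cv2.resize(s[190:340,100:290],None,fx=4,fy=4,interpolation=2))
cv2.imwrite('pics/c3.png',t)
E
```

```text
1.7 [ 0.48441368 -0.13194715  0.21133235] [ 0.04458719 -0.9373648  -0.11750225] -0.002105480944955412
```

View pics/c2.png

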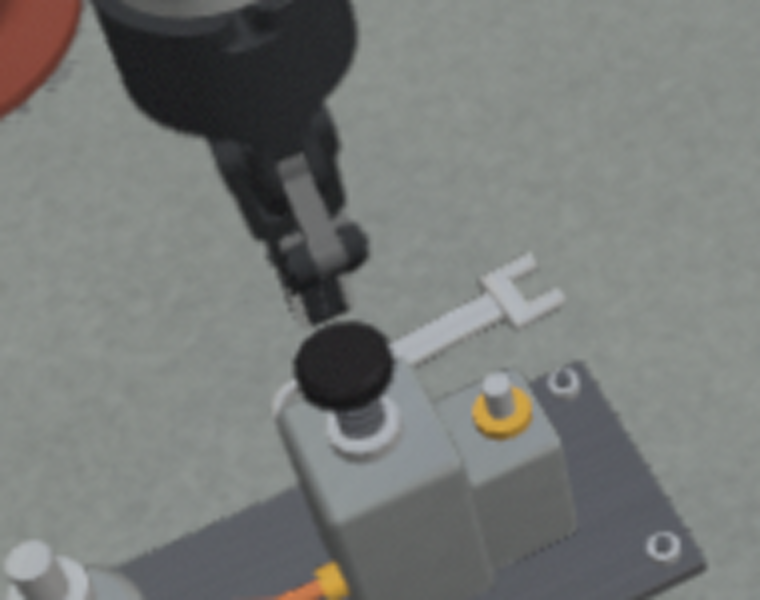

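View pics/c3.png

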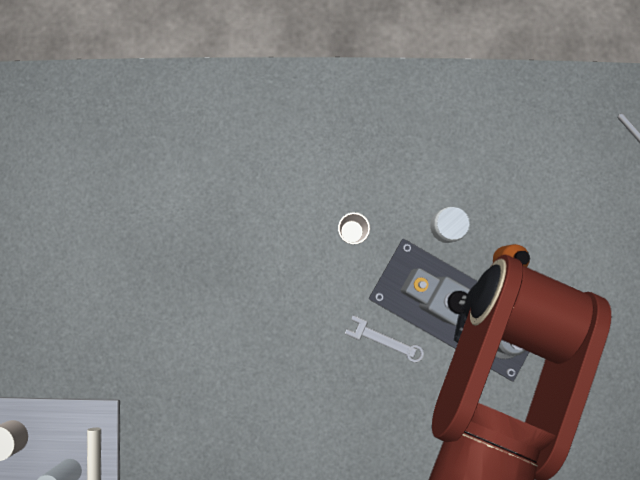

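```bash
python3 - <<'E'
from h import *
print(proj('scene',[.4844,-.1319,.1923]),proj('scene',[.4844,-.1319,.162]),proj('scene',[.486,-.130,.162]))
E
```

```text
[179.87135819 267.67051202] [183.95922737 280.08098716] [185.56548954 279.63286562]
```

Call:
servo_tool(deltas=[[[0,1,1,-15,0],[0,1,1,-28,0],[0,1,1,-38,0],[0,1,1,-45,0],[0,1,1,-45,0]]])

```text
time: 2.33
tool_pos: [0.4852, -0.1299, 0.1659]
tool_rot: [-0.0, 0.866, 0.5, -0.001]
contact_force: [-4.0, -0.7, 9.7]
gripper_width: 0.003
```

```bash
python3 - <<'E'
from h import *
snap('scene','s2.png');s=state();print(s['time'],s['tool_pos'],s['contact_force'])
s=cv2.imread('pics/s2.png')
cv2.imwrite('pics/c4.png',cv2.resize(s[190:340,100:290],None,fx=4,fy=4,interpolation=2))
E
```

```text
2.375 [ 0.4852331  -0.12989483  0.16612833] [-4.30864136  0.32337449  9.88339117]
```

View pics/c4.png

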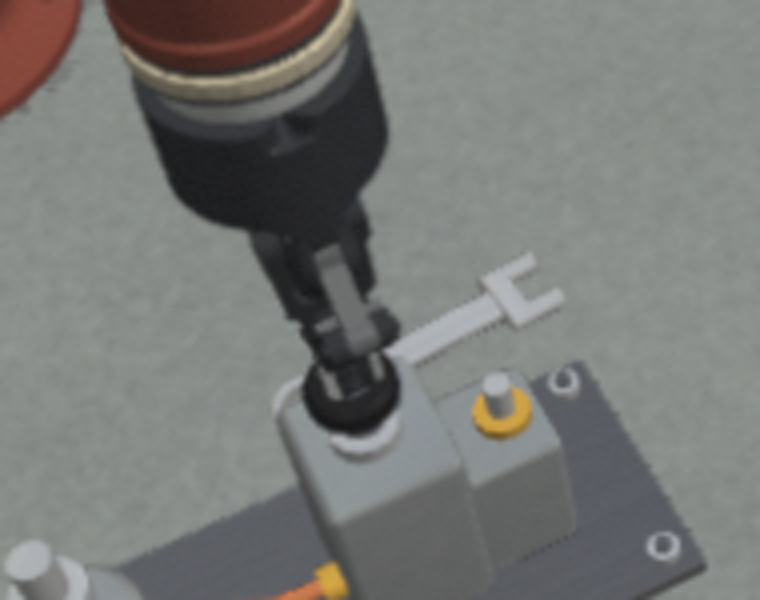

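Call:
servo_tool(deltas=[[[0,0,0,-3,0],[0,0,0,-5,0],[0,0,0,-5,0]]])

```text
time: 2.75
tool_pos: [0.4853, -0.1299, 0.163]
tool_rot: [-0.0, 0.866, 0.5, -0.001]
contact_force: [-8.0, 1.5, 16.7]
gripper_width: -0.004
```

Call:
servo_tool(deltas=[[[0,0,0,10,0],[0,0,0,20,0],[0,0,0,30,0],[0,0,0,30,0]]])

```text
time: 3.25
tool_pos: [0.4857, -0.1296, 0.1908]
tool_rot: [0.0, 0.866, 0.5, 0.0]
contact_force: [-0.1, 0.3, 0.6]
gripper_width: -0.001
```

```bash
cat > look.py <<'E'
from h import *
import sys
n=sys.argv[1]
f=snap('scene','s_%s.png'%n);s=state();print(s['time'],s['tool_pos'],s['contact_force'])
cv2.imwrite('pics/k_%s.png'%n,cv2.resize(f[250:320,165:255,::-1],None,fx=8,fy=8,interpolation=2))
E
python3 look.py a
```

```text
3.3 [ 0.48535913 -0.12952309  0.19019763] [-0.48930552  0.92495262  0.03997643]
```

View pics/k_a.png

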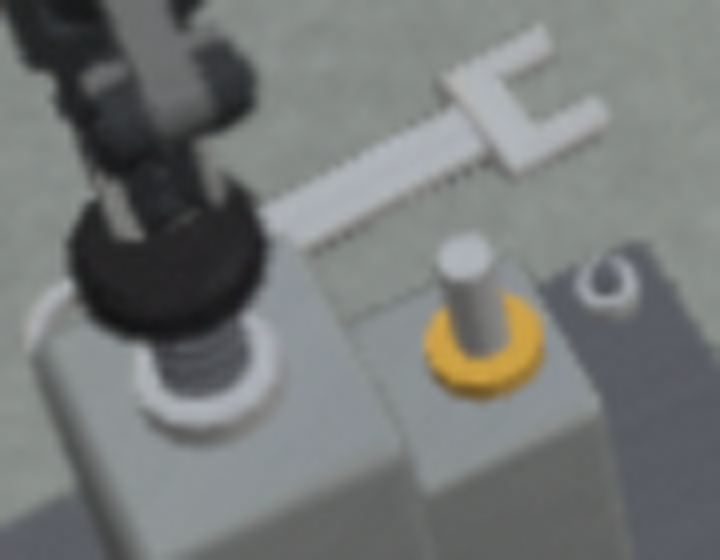

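Call:
servo_tool(deltas=[[[0,0,0,-12,0],[0,0,0,-22,0],[0,0,0,-30,0],[0,0,0,-30,0],[0,0,0,-30,0]]])

```text
time: 3.92
tool_pos: [0.4862, -0.1299, 0.163]
tool_rot: [0.001, 0.866, 0.5, 0.0]
contact_force: [-5.5, 2.2, 16.8]
gripper_width: 0.002
```

Call:
servo_tool(deltas=[[[0,0,0,10,0],[0,0,0,20,0],[0,0,0,30,0],[0,0,0,30,0]]])

```text
time: 4.42
tool_pos: [0.4853, -0.1296, 0.1903]
tool_rot: [0.0, 0.866, 0.5, 0.0]
contact_force: [-0.9, -1.0, -0.0]
gripper_width: 0.002
```

```bash
python3 look.py b
```

```text
4.475 [ 0.48508529 -0.12946564  0.18982521] [-0.86155524 -0.10066578 -0.17043996]
```

View pics/k_b.png

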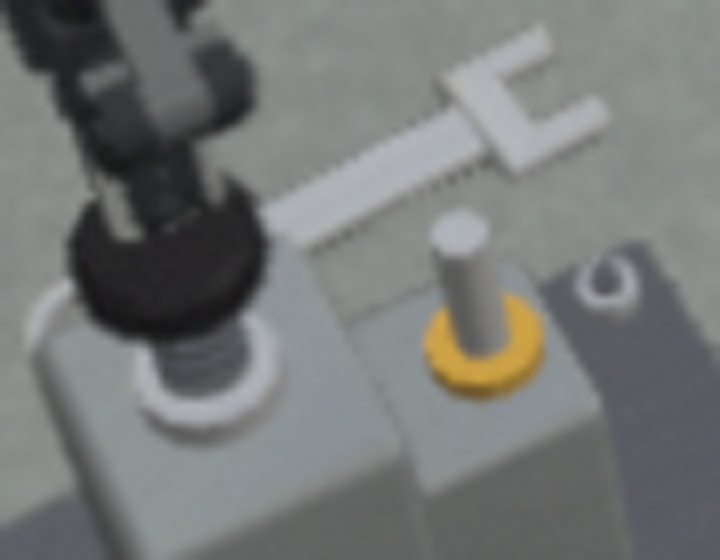

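The pin top is at crop (460,233), or row 278.7, which puts it about 32 mm out. There is no black ring at its foot, so it needs one more stroke.

Call:
servo_tool(deltas=[[[0,0,0,-12,0],[0,0,0,-22,0],[0,0,0,-30,0],[0,0,0,-30,0],[0,0,0,-30,0]]])

```text
time: 5.1
tool_pos: [0.486, -0.1299, 0.163]
tool_rot: [0.0, 0.866, 0.5, 0.0]
contact_force: [-5.6, 2.3, 17.0]
gripper_width: -0.003
```

Call:
servo_tool(deltas=[[[0,0,0,10,0],[0,0,0,20,0],[0,0,0,30,0],[0,0,0,30,0]]])

```text
time: 5.6
tool_pos: [0.4853, -0.1296, 0.1903]
tool_rot: [0.0, 0.866, 0.5, 0.0]
contact_force: [-0.1, 0.0, -0.8]
gripper_width: 0.004
```

```bash
python3 look.py c
```

```text
5.65 [ 0.48507658 -0.12948092  0.18980484] [-0.09395239  0.05082296 -0.61334291]
```

View pics/k_c.png

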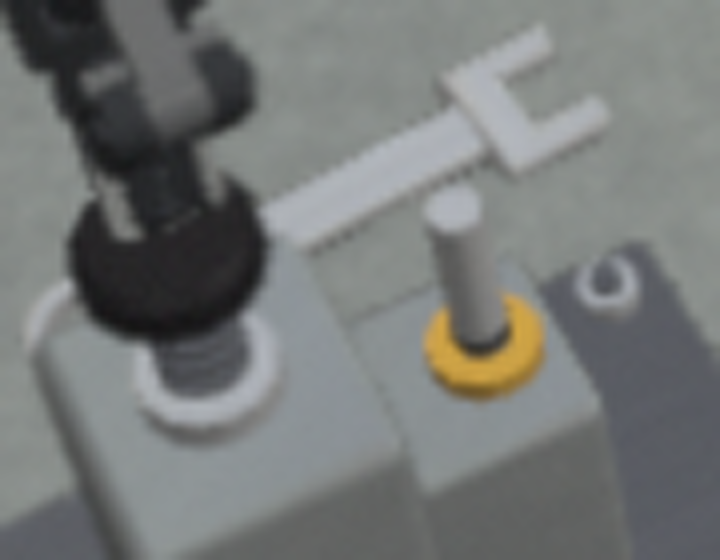

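The black ring at the pin's foot now shows at crop (487,342). The pin top is at about (453,208), row 275.6, which puts it about 40 mm out. It is fully out, so I'll draw clear straight up.

Call:
servo_tool(deltas=[[[0,0,0,25,0],[0,0,0,55,0],[0,0,0,85,0],[0,0,0,100,0],[0,0,0,100,0]]])

```text
time: 6.28
tool_pos: [0.4856, -0.1297, 0.2907]
tool_rot: [0.0, 0.866, 0.5, 0.0]
contact_force: [0.2, 0.3, -0.5]
gripper_width: -0.0
```

Call:
servo_tool(deltas=[[[0,0,0,0,0],[0,0,0,0,0],[0,0,0,0,0]]])

```text
time: 6.65
tool_pos: [0.485, -0.1294, 0.2893]
tool_rot: [-0.001, 0.866, 0.5, -0.0]
contact_force: [-0.7, 0.3, -0.0]
gripper_width: -0.004
```

```bash
python3 look.py d
```

```text
6.7 [ 0.48511522 -0.12948446  0.28954275] [ 0.50145302 -0.49777697 -0.49354006]
```

View pics/s_d.png

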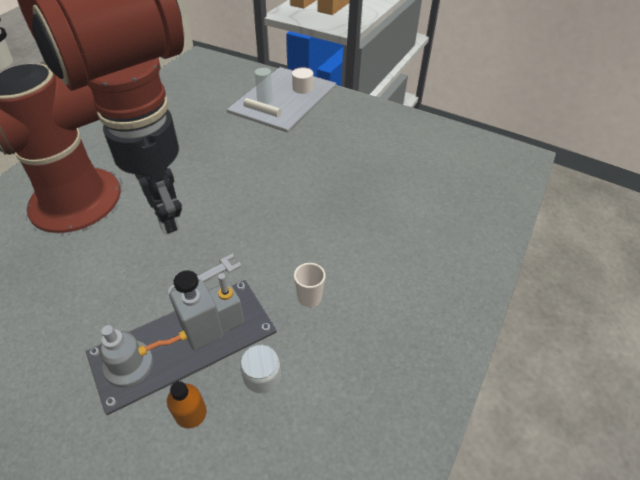

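View pics/k_d.png

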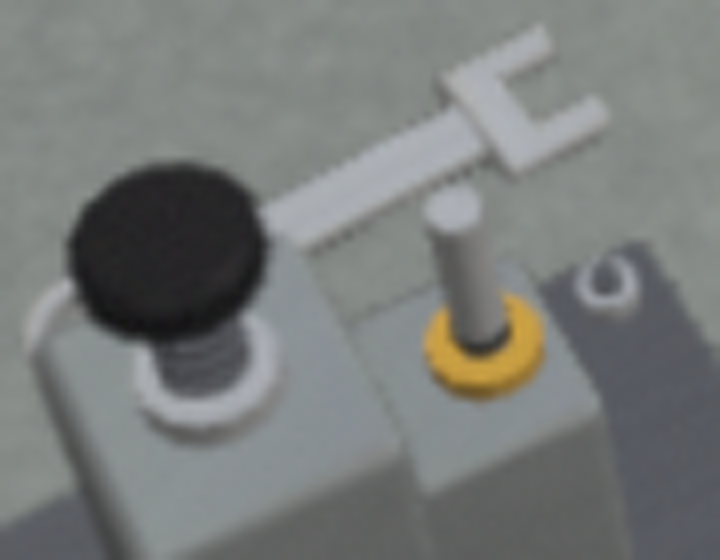

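The gripper is clear and the plunger is up, with its button at about (186,281). The pin's ring shows, and the bottle, tin, beaker and spanner are where they were in the first picture.

```bash
python3 -c "
from plant import job_done
print(job_done())"
```

```text
the job is handed in; nothing more can be done
None
```

I primed the lubricator with three full strokes, then drew straight up about 100 mm and handed the job in at 6.7 s. `job_done` gave no verdict.

- **Strokes:** each one reached the bottom stop (fingertips at about 0.144 m, about 17 N) and was let fully up. From the pictures the pin read about 15 mm at the start, then about 24, 32 and 40 mm.
- **Last checks:** the black ring at the pin's foot is clear of the bush and the plunger is up. The contact force is down to sensor noise, and the bottle, tin, beaker and spanner stand where they did by eye in the scene picture.
- **Disagreements:** the two cameras differed by about 3–4 mm on where the plunger and bush are. I aimed between them, and the fingertips pressed well within the button. A sideways force of 4–8 N showed on the tool during each press.

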